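Screw the lid onto the bath reservoir

TASK

The lid of the white reservoir stands on edge in its stand. Set it level on the reservoir's neck and let go of it there, then take it again by its grip, turn it backward (counterclockwise from above) until it drops into the start of the thread, and screw it forward until it is fully home; let go. Leave the other things on the bench where they stand.

Things in the scene. Friction and masses are not known exactly. Their poses are not given: they have to be found in the camera images.
- lid: Grey ribbed screw lid, 84 mm across, 0.13 to 0.21 kg, with a straight bar grip on its roof. Origin: centre of the roof's underside; z out through the grip along the lid's axis; x along the bar. Roof z 0 to 5 mm; skirt down to z -28 mm, inner radius 37 mm. At the start it is on edge in the stand: axis level about 76 mm above the bench, grip pointing away from the robot and to its right, bar's length upright.
- lid_grip (a point): Centre of the lid's bar grip, axes as the lid's, on its axis at z 25 mm from its origin. The bar is 70 mm long (x), 14 mm thick (y), 40 mm high (z 5 to 45 mm from the lid's origin).
- lid_pins (a point): Point on the lid's axis 25 mm below (z -25 mm) its origin, level with the undersides of the three thread pins inside the skirt: radial, 4.4 mm thick, 120 degrees apart (one in the lid's +x), reaching in to 31.5 mm from the axis. Axes as the lid's.
- reservoir: Squat white pot, 108 mm wide, 76 mm high, on a 124 mm round steel foot bolted to the bench; on it stands the threaded neck, its rim 110 mm above the bench. Origin: centre of the foot's underside, z up. Its yaw does not tell where the thread starts lie.
- reservoir_rim (a point): Centre of the neck's top rim, z up. Neck 60 mm across (55 at the rim), thread 72 mm across, three starts at unknown angles. Put on at random, the lid's pins rest on flat lands: lid origin 17 mm above this point (23 if on the three small stops, which block forward turning there). See the thread's working at point thread.
- thread (a point): How the thread works (this point: on the neck's axis, 30 mm below the rim; yaw tells nothing). Backward, at most 110 degrees, the pins reach gaps 35 degrees wide and the lid falls by its weight to 7.5 mm above the rim, stopped against turning on (or falls in at once when put on). Then forward (clockwise) 65 to 95 degrees screws it down 7 mm per radian until the roof meets the rim.
- stand: Fixed aluminium stand holding the lid: base 90 by 110 mm, 10 mm thick, two rails 46 mm high and 64 mm apart along its x axis, an upright tab 50 mm wide and 56 mm high at its +x end behind the lid's open side. Origin: centre of the base's underside. The grip of the lid points to its -x.
- amber: Bystander: amber glass bottle, 68 mm across, 175 mm high. Origin: centre of its underside.
- jar: Bystander: white jar, 72 mm across, 85 mm high. Origin: centre of its underside.
- beaker: Bystander: glass beaker, 70 mm across, 95 mm high. Origin: centre of its underside.
- carton: Bystander: cardboard carton, 90 (x) by 60 (y) by 50 mm high. Origin: centre of its underside.
- vial: Bystander: small amber bottle, 40 mm across, 75 mm high. Origin: centre of its underside.
- pot: Bystander: small white pot with a steel cap, 56 mm across, 70 mm high. Origin: centre of its underside.
- block: Bystander: aluminium block, 100 (x) by 50 (y) by 30 mm high. Origin: centre of its underside.

How it is judged:
By the outcome, as a careful person would: the job done as asked, in the order asked, and still so for the second after the job is handed in, with the robot touching nothing.
It also fails if it takes over 61 s, if anything falls off the work surface, if the arm or the gripper's body presses on something with over 40 N, if the wrist force passes 120 N, or if a joint passes its speed limit or range.

ROBOT

A 6-joint arm with a two-finger parallel gripper is mounted at the origin on the work surface. World frame = base frame: x ahead of the robot, y to its left, z up, the work surface at z = 0. Lengths are in m, angles in degrees, forces in N, time in s.
With the tool pointing down it reaches from about 0.25 to 0.725 m from the base axis. Payload 9.7 kg.
Tool frame: the origin (TCP) lies at the very end of the fingers, on their centre line; the grasp point (between the pads) lies 19 mm behind it (bot.grip_point_offset is the distance from the TCP to the grasp point, in m); y points along the fingers, x is the direction in which the jaws open and shut, and the axes are right-handed (so a half turn about y gives the same grasp; the last joint's range is limited). The gripper opens to 85 mm and grips with 20 to 120 N. Pads are 22 mm wide; open, the fingers measure 114 mm over their backs; the gripper's body (76 mm by 85 mm) begins 54 mm behind the grasp point. The pads swing forward as they close: fully open they stand 13 mm farther back than shut.
Start: joints at [-73.854, 4.979, 10.078, 95.1, 0, 90], TCP at [0.153, -0.528, 0.231] pointing down, gripper open.
Joint ranges: [-179.16, 179.16], [-48.56, 103.87], [-65.8, 70.77], [-126.05, 130.52], [-82.76, 87.17], [-180, 180]. Speed limits (degrees/s): [127.2, 127.2, 147.25, 180, 180, 180].

INTERFACE

Orientations are given as [roll, pitch, yaw] about the fixed x, y, z axes, in that order (R = Rz(yaw) Ry(pitch) Rx(roll)).
In Python, from workcell import bot gives the robot as it stands.
- The arm moves only by the shell command python3 -m inch 'ROWS' [FORCE]. ROWS is JSON, a list of rows, each a list of 3 entries, a list of its own where there are three numbers: the shift along the tool's x, y, z in mm, then the turn, a rotation vector about the tool's x, y, z in rad, then the finger opening in mm, from 0 to 85.4. In form: [[[x, y, z], [ax, ay, az], grip], ...]. A call has 1 to 20 rows; each row is the pose to reach, as a shift and turn from the pose measured when the call began, along the tool's axes at that moment; what a row does not reach only later rows make up. A row lasts 1/10 s, in which the tool goes at most 50 mm and 8.59 degrees, less where a joint would pass 70% of its speed; a pose out of reach is approached as far as the arm can. A call with a gripper value outside its range is refused whole. The fingers move at their own pace and stop on an object; FORCE is the grip in N (left out, the last holds). Time passes only in rows, so rows that repeat a pose let the fingers close. It gives the time, the measured TCP pose, the force and the opening at its end, in the units of the state.
- bot.get_obs(): the state, without advancing time (a new reading comes with each control period).
- bot.camera(name): name is "scene" or "top" or "wrist"; returns a dict with "frame" (480x640x3 uint8, red, green, blue), "mtx" (3x3 intrinsics, pixels), "origin" and "orientation" of the camera in the world. Camera axes: x right, y down, z forward; pixel columns grow to the right and rows downward; lengths in m; the calibration is good to about 2 mm. A picture is of the moment at which its call begins. There is no depth.
- bot.job_done(): hands the job in, once; it reports no verdict.
Trained networks look in a picture, given as the dict that the camera call returned (one of the last four; its "shot" number tells which), for a name from the list of things; names that differ only in an ending like _2 or _b are one class to them, and where a whole thing is asked for, a point or a joint stands for the part that bears it (a point fixed in the world has none). Each returns a list of dicts, best first, with "confidence" (0 to 1); they miss things now and then, are a little off and sometimes report something else, mostly with a low value. They report only what shows in the picture. A call takes as long as a camera call.
- bot.search_frame(picture, name): "box" ([left, top, right, bottom] in pixels, round what is visible of it).
- bot.cut_out(picture, name): "region" (480x640 bool, what is visible of it) and "box" ([left, top, right, bottom] in pixels, round what is visible of it).
The state is a dict: "time": time; "q": joint angles; "qd": joint speeds; "joint_efforts": joint torques, N m; "ee_pos": TCP position; "tcp_rot": TCP orientation; "wrist_force": force on the tool from outside, world axes, zero at the start; "torque": the same for the moment, N m; "opening": finger opening in m.
Only numpy, scipy, OpenCV 4.12 (cv2) and the standard library are available. Lean on these libraries where they do the work, as an engineer would, in place of code of your own. Each camera call takes 0.05 s, during which the arm holds its last target. There are 200 camera calls.

## Working session

There is one attempt and no reset: what is moved stays moved. The work goes in short steps, Python scripts to look and compute and a shell command to move; the robot and the scene stay as the last step left them, time stands still between calls to the robot, and variables do not carry over. Pictures are saved under pics/ and viewed, about 8 in all and at most 12, crops included, and the job is handed in when it is done.

```bash
ls; mkdir -p pics; python3 - <<'E'
from workcell import bot
import cv2,numpy as np
print(bot.get_obs())
ims=[]
for n in ["scene","top"]:
    p=bot.camera(n); print(n,p["origin"],p["orientation"],p["mtx"],p["shot"])
    f=p["frame"][:,:,::-1].copy()
    for k in ["lid","reservoir","stand","amber","jar","beaker","carton","vial","pot","block"]:
        r=bot.search_frame(p,k)
        if r and r[0]["confidence"]>.3:
            b=[int(v) for v in r[0]["box"]]; print(k,r[0]["confidence"],b)
            cv2.rectangle(f,b[:2],b[2:],(0,0,255),1); cv2.putText(f,k,(b[0],b[1]-3),0,.4,(255,0,255),1)
    cv2.imwrite(f"pics/{n}0.png",f)
E
```

```text
pics
{'time': 0.0, 'q': array([-7.38552687e+01,  5.01222068e+00,  1.00347612e+01,  9.50996597e+01,
       -1.05627554e-03,  8.99996505e+01]), 'qd': array([ 0.05314078, -0.06596688, -0.05664052,  0.06643153, -0.1097946 ,
        0.06089474]), 'joint_efforts': array([-1.11250672e-04, -5.20397651e+01,  4.64798713e+01,  1.65947364e-02,
        5.80123947e-05, -2.23174823e-06]), 'ee_pos': array([ 0.15286741, -0.52809278,  0.23057507]), 'tcp_rot': array([-9.00010558e+01,  7.71191900e-02, -7.38549193e+01]), 'wrist_force': array([ 0.06751039, -0.03042001,  0.31261281]), 'torque': array([-0.04769786,  0.04558556, -0.00165915]), 'opening': 0.08510854408925438}
scene [1.4006678  0.09863901 0.73612957] [-128.47075443    0.4758228    96.45096243] [[502.51968803   0.         312.01888973]
 [  0.         502.51968803 237.30975859]
 [  0.           0.           1.        ]] 1
lid 0.77 [205, 192, 251, 232]
reservoir 0.94 [390, 223, 445, 271]
stand 0.97 [205, 218, 264, 259]
amber 0.74 [365, 250, 403, 335]
jar 0.79 [281, 258, 318, 312]
beaker 0.96 [195, 261, 236, 314]
carton 0.73 [304, 197, 338, 237]
vial 0.79 [476, 223, 497, 260]
pot 0.81 [144, 200, 170, 238]
block 0.58 [476, 283, 535, 333]
top [ 0.45958674 -0.01702287  1.63647024] [-176.00847578    0.26110366  -91.64312465] [[611.36461331   0.         326.76482376]
 [  0.         611.36461331 226.15154761]
 [  0.           0.           1.        ]] 2
lid 0.72 [384, 230, 417, 265]
reservoir 0.85 [213, 223, 260, 274]
stand 0.88 [371, 223, 422, 272]
amber 0.67 [248, 150, 277, 184]
jar 0.8 [313, 169, 342, 197]
beaker 0.88 [375, 153, 398, 180]
carton 0.98 [311, 259, 337, 297]
vial 0.7 [373, 149, 402, 182]
pot 0.71 [457, 243, 481, 262]
block 0.67 [157, 173, 193, 213]
```

```bash
python3 - <<'E'
import cv2,numpy as np
a=cv2.imread("pics/scene0.png")[170:350,120:560]; b=cv2.imread("pics/top0.png")[130:320,140:500]
a=cv2.resize(a,(800,327),interpolation=3)
cv2.imwrite("pics/s1.png",a)
b=cv2.resize(b,(800,422),interpolation=3); cv2.imwrite("pics/t1.png",b)
E
```

```text
(no output)
```

View pics/t1.png

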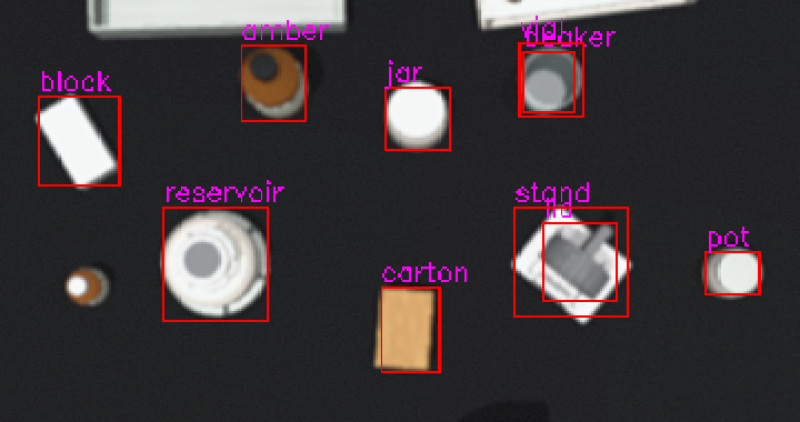

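View pics/s1.png

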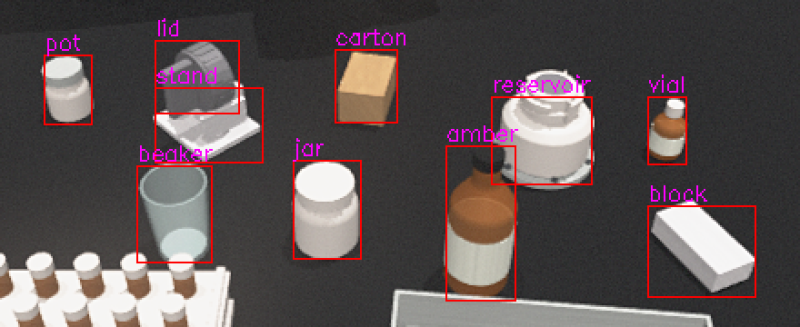

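The top view (t1) shows the stand and lid at about (572,262) with the bar pointing up and right, and the reservoir at (215,262). The vial is to its left and the carton lies between the two. The scene view agrees.

```bash
cat > h.py <<'E'
from workcell import bot
import numpy as np, cv2
from scipy.spatial.transform import Rotation as Ro
def R(o): return Ro.from_euler('xyz',o,degrees=True).as_matrix()
def ray(p,uv):
    d=np.linalg.inv(p["mtx"])@[uv[0],uv[1],1]; return np.array(p["origin"]),R(p["orientation"])@d
def plane(p,uv,z):
    o,d=ray(p,uv); return o+d*(z-o[2])/d[2]
def proj(p,X):
    c=(np.atleast_2d(X)-p["origin"])@R(p["orientation"]); c=c@np.array(p["mtx"]).T
    return c[:,:2]/c[:,2:]
def tcp():
    s=bot.get_obs(); return np.array(s["ee_pos"]),R(s["tcp_rot"]),s
def go(P,M):
    "shift mm and rotvec rad in current tool axes to reach world pos P, rotation M"
    p,r,s=tcp(); return np.round(r.T@(np.array(P)-p)*1000,1),np.round(Ro.from_matrix(r.T@M).as_rotvec(),3)
E
python3 - <<'E'
from h import *
p=bot.camera("top")
for k,z in [("stand",.01),("lid",.076),("reservoir",.01)]:
    m=bot.cut_out(p,k)[0]["region"].astype(np.uint8)
    c=cv2.findContours(m,0,2)[0]; c=max(c,key=cv2.contourArea)
    if k=="stand":
        m0=m
    q=cv2.minAreaRect(c); b=cv2.boxPoints(q)
    W=np.array([plane(p,x,z)[:2] for x in b]); print(k,q,"\n",W.round(3),W.mean(0).round(3),[np.degrees(np.arctan2(*(W[i+1]-W[i])[::-1])).round(1) for i in range(2)],[np.linalg.norm(W[i+1]-W[i]).round(3) for i in range(2)])
w=bot.camera("wrist"); t,r,s=tcp()
print("cam in tool",(r.T@(w["origin"]-t)*1000).round(1),(r.T@R(w["orientation"])).round(3),w["mtx"][0])
for k,uv,z in [("bar end",(410,238),.111),("carton",(324,278),.05),("vial",(178,259),.07),("amber",(262,160),.175),("jar",(327,180),.085)]: print(k,plane(p,uv,z).round(3))
E
```

```text
stand ((396.7317199707031, 249.0853729248047), (42.16691589355469, 34.514404296875), 38.65980911254883) 
 [[ 0.508 -0.125]
 [ 0.578 -0.185]
 [ 0.505 -0.269]
 [ 0.436 -0.21 ]] [ 0.507 -0.197] [np.float64(-40.5), np.float64(-130.6)] [np.float64(0.092), np.float64(0.112)]Traceback (most recent call last):
  File "<stdin>", line 4, in <module>
IndexError: list index out of range
```

```bash
python3 - <<'E'
from h import *
p=bot.camera("top")
m=bot.cut_out(p,"reservoir")
if m:
    c=max(cv2.findContours(m[0]["region"].astype(np.uint8),0,2)[0],key=cv2.contourArea)
    (x,y,w,h)=cv2.boundingRect(c); print("res box",x,y,w,h,plane(p,(x+w/2,y+h/2),.01).round(3))
w=bot.camera("wrist"); t,r,s=tcp()
print("cam in tool",(r.T@(w["origin"]-t)*1000).round(1),(r.T@R(w["orientation"])).round(3).tolist(),w["mtx"][0],r.round(2).tolist())
for k,uv,z in [("bar end",(410,238),.111),("carton",(324,278),.05),("vial",(178,259),.07),("amber",(262,160),.175),("jar",(327,180),.085),("pot",(470,252),.07),("beaker",(386,166),.05),("rim",(232,247),.11)]: print(k,plane(p,uv,z).round(3))
E
```

```text
res box 213 226 46 46 [0.519 0.23  0.01 ]
cam in tool [  -0.8 -143.1   79.9] [[1.0, 0.0, -0.0], [0.0, -0.31, 0.951], [0.0, -0.951, -0.31]] [385.78899103   0.         322.67557516] [[0.28, 0.0, 0.96], [-0.96, -0.0, 0.28], [0.0, -1.0, 0.0]]
bar end [ 0.531 -0.22   0.111]
carton [ 0.436 -0.002  0.05 ]
vial [0.496 0.37  0.07 ]
amber [0.726 0.139 0.175]
jar [ 0.686 -0.017  0.085]
pot [ 0.492 -0.377  0.07 ]
beaker [ 0.724 -0.173  0.05 ]
rim [0.521 0.225 0.11 ]
```

```bash
cat >> h.py <<'E'
def frame(az,tilt):
    "tool y tilted `tilt` deg from down toward -g, tool z on the g side; g heading az"
    a=np.radians(az);t=np.radians(tilt);g=np.array([np.cos(a),np.sin(a),0]);d=np.array([0,0,-1.])
    y=np.cos(t)*d-np.sin(t)*g; z=np.cos(t)*g+np.sin(t)*d; return np.c_[np.cross(y,z),y,z]
E
python3 - <<'E'
from h import *
M=frame(-40.5,25); P=np.array([.531,-.22,.08]); print(M.round(2)); print(P-.12*M[:,1]); print(go(P-.12*M[:,1],M))
E
```

```text
[[-0.65 -0.32  0.69]
 [-0.76  0.27 -0.59]
 [ 0.   -0.91 -0.42]]
[ 0.56956337 -0.25293623  0.18875693]
(array([-148.6,   42.5,  476.7]), array([-0.4  ,  0.972,  0.216]))
```

```bash
python3 -m inch '[[[-148,42,476],[-0.4,0.972,0.216],45],[[-148,42,476],[-0.4,0.972,0.216],45],[[-148,42,476],[-0.4,0.972,0.216],45],[[-148,42,476],[-0.4,0.972,0.216],45],[[-148,42,476],[-0.4,0.972,0.216],45],[[-148,42,476],[-0.4,0.972,0.216],45],[[-148,42,476],[-0.4,0.972,0.216],45],[[-148,42,476],[-0.4,0.972,0.216],45],[[-148,42,476],[-0.4,0.972,0.216],45],[[-148,42,476],[-0.4,0.972,0.216],45],[[-148,42,476],[-0.4,0.972,0.216],45],[[-148,42,476],[-0.4,0.972,0.216],45],[[-148,42,476],[-0.4,0.972,0.216],45],[[-148,42,476],[-0.4,0.972,0.216],45]]'
python3 - <<'E'
from h import *
t,r,s=tcp(); print(t,s["q"].round(1),s["time"])
w=bot.camera("wrist"); f=w["frame"][:,:,::-1].copy(); np.savez("w1.npz",**{k:w[k] for k in["mtx","origin","orientation","frame"]})
d=bot.cut_out(w,"lid"); print([(x["confidence"],x["box"]) for x in d])
# predicted grip bar corners for guess
g=np.array([np.cos(np.radians(-40.5)),np.sin(np.radians(-40.5)),0]);h=np.array([-g[1],g[0],0]);P=np.array([.531,-.22,.076])
for a in(-.02,.02):
  for b in (-.007,.007):
    u=proj(w,P+a*g+b*h+[0,0,.035])[0]; print(a,b,u.round(1)); cv2.circle(f,tuple(int(v) for v in u),3,(0,0,255),1)
cv2.imwrite("pics/w1.png",f)
E
```

```text
time: 2.8
ee_pos: [0.523, -0.3205, 0.1893]
tcp_rot: [-115.4, 4.4, -125.8]
wrist_force: [0.8, 0.2, 0.1]
opening: 0.0446
[ 0.52302511 -0.32047976  0.18929656] [-33.8  43.2  51.5 123.6   4.9 179.9] 2.8
[(0.85, [161.3, 174.4, 273.8, 311.2])]
-0.02 -0.007 [218.  272.9]
-0.02 0.007 [198.2 270.6]
0.02 -0.007 [211.3 231.5]
0.02 0.007 [189.3 229. ]
```

View pics/w1.png

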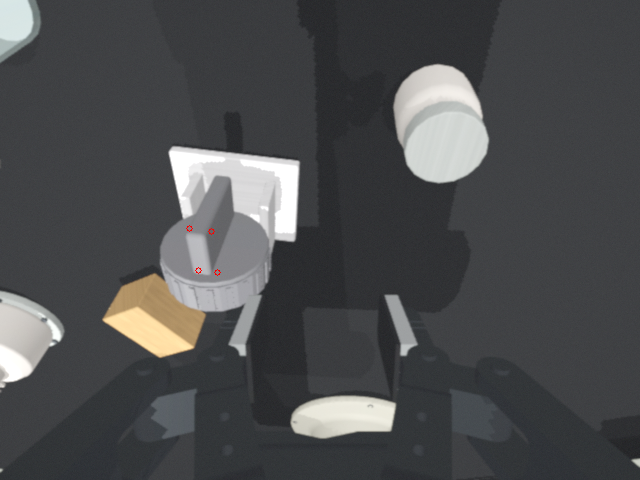

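Wrist view w1: joint 6 stopped at its +180 limit, so I'll use the half-turned grasp. The lid's roof is at (215,255) and the bar's upper end face at about (200,235) to (205,272), close to my guess. I'll zoom in to refine.

```bash
cat >> h.py <<'E'
def lidpts(P,az):
    "P: lid_grip world; returns bar corner segs and roof circle"
    a=np.radians(az);g=np.array([np.cos(a),np.sin(a),0]);h=np.array([-g[1],g[0],0]);u=np.array([0,0,1.])
    bar={(i,j,k):P+i*.020*g+j*.007*h+k*.035*u for i in(-1,1) for j in(-1,1) for k in(-1,1)}
    th=np.linspace(0,2*np.pi,60); c=P-.020*g
    return bar,c+.042*(np.cos(th)[:,None]*h+np.sin(th)[:,None]*u)
E
python3 - <<'E'
from h import *
w=dict(np.load("w1.npz"))
f=cv2.resize(w["frame"][140:320,140:320,::-1],None,fx=3.3,fy=3.3,interpolation=3)
f2=f.copy()
bar,c=lidpts(np.array([.531,-.22,.076]),-40.5)
S=lambda X:((proj(w,X)-140+.5)*3.3).astype(int)
k=list(bar)
for a in k:
  for b in k:
    if a<b and sum(x!=y for x,y in zip(a,b))==1: q=S([bar[a],bar[b]]); cv2.line(f2,tuple(map(int,q[0])),tuple(map(int,q[1])),(0,0,255),1)
cv2.polylines(f2,[S(c)],True,(0,255,0),1)
cv2.imwrite("pics/w1z.png",f2)
E
```

```text
(no output)
```

View pics/w1z.png

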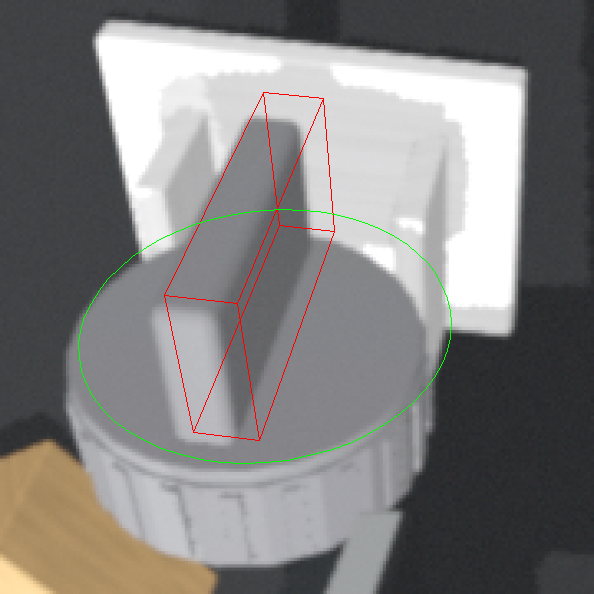

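```bash
python3 - <<'E'
from h import *
from scipy.optimize import least_squares
w=dict(np.load("w1.npz"))
obs={(1,1,1):(154,311),(1,-1,1):(222,312),(1,1,-1):(249,119),(1,-1,-1):(299,121),(-1,1,1):(180,438),(-1,-1,1):(236,443)}
f=lambda x:np.concatenate([proj(w,lidpts(x[:3],x[3]*100)[0][k])[0]-(np.array(v)/3.3+140-.5) for k,v in obs.items()])
for fix in(0,1):
    s=least_squares((lambda x:np.r_[f(x),(x[2]-.076)*2000*fix]),[.531,-.22,.076,-.405]); print(s.x.round(4),s.fun.round(1))
P,az=s.x[:3],s.x[3]*100
M=frame(az,25); M[:,0]*=-1; M[:,2]*=-1
T=P-.12*M[:,1]; print(M.round(2),T,go(T,M))
E
```

```text
[ 0.5244 -0.2019  0.0635 -0.4117] [-0.4 -0.7 -0.7  1.5 -0.7 -0.7  1.2  0.8 -0.3 -0.9  1.1 -0.2 -0. ]
[ 0.5298 -0.213   0.0752 -0.4129] [-1.7 -0.2 -0.7  2.1 -0.2 -3.5  2.7 -1.9 -1.1  1.8  1.4  2.6 -1.6]
[[ 0.66 -0.32 -0.68]
 [ 0.75  0.28  0.6 ]
 [-0.   -0.91  0.42]] [ 0.56790983 -0.24645565  0.18396483] (array([-85.7,  13.9,  -0.9]), array([-0.044, -3.022, -0.015]))
```

```bash
python3 -m inch '[[[-85,14,-1],[-0.044,-3.022,-0.015],45],[[-85,14,-1],[-0.044,-3.022,-0.015],45],[[-85,14,-1],[-0.044,-3.022,-0.015],45],[[-85,14,-1],[-0.044,-3.022,-0.015],45],[[-85,14,-1],[-0.044,-3.022,-0.015],45],[[-85,14,-1],[-0.044,-3.022,-0.015],45],[[-85,14,-1],[-0.044,-3.022,-0.015],45],[[-85,14,-1],[-0.044,-3.022,-0.015],45],[[-85,14,-1],[-0.044,-3.022,-0.015],45],[[-85,14,-1],[-0.044,-3.022,-0.015],45],[[-85,14,-1],[-0.044,-3.022,-0.015],45],[[-85,14,-1],[-0.044,-3.022,-0.015],45],[[-85,14,-1],[-0.044,-3.022,-0.015],45],[[-85,14,-1],[-0.044,-3.022,-0.015],45],[[-85,14,-1],[-0.044,-3.022,-0.015],45],[[-85,14,-1],[-0.044,-3.022,-0.015],45],[[-85,14,-1],[-0.044,-3.022,-0.015],45],[[-85,14,-1],[-0.044,-3.022,-0.015],45],[[-85,14,-1],[-0.044,-3.022,-0.015],45],[[-85,14,-1],[-0.044,-3.022,-0.015],45]]'
python3 - <<'E'
from h import *
t,r,s=tcp(); print(t,s["q"].round(1),s["time"])
P=np.array([.5295,-.2115,.076]); az=-41.2
M=frame(az,25); M[:,0]*=-1; M[:,2]*=-1
print(go(P-.12*M[:,1],M))
w=bot.camera("wrist"); np.savez("w2.npz",**{k:w[k] for k in["mtx","origin","orientation","frame"]})
bar,c=lidpts(P,az); C=proj(w,np.array(list(bar.values()))); print(C.round(0).tolist())
o=(C.mean(0)-90).astype(int).clip(0,[460,300]); print(o)
f=cv2.resize(w["frame"][o[1]:o[1]+180,o[0]:o[0]+180,::-1],None,fx=3.3,fy=3.3,interpolation=3)
S=lambda X:((proj(w,X)-o+.5)*3.3).astype(int)
k=list(bar)
for a in k:
  for b in k:
    if a<b and sum(x!=y for x,y in zip(a,b))==1: q=S([bar[a],bar[b]]); cv2.line(f,tuple(map(int,q[0])),tuple(map(int,q[1])),(0,0,255),1)
cv2.imwrite("pics/w2z.png",f)
E
```

```text
time: 4.9
ee_pos: [0.567, -0.2472, 0.1844]
tcp_rot: [-65.0, 0.4, 47.8]
wrist_force: [0.1, 0.3, 0.7]
opening: 0.045
[ 0.56702939 -0.24723271  0.18440322] [-26.4  42.5  50.2 121.9   6.2  14.5] 4.9
(array([2.1, 0.1, 1.1]), array([ 0.   , -0.018,  0.001]))
[[316.0, 210.0], [313.0, 188.0], [333.0, 209.0], [335.0, 188.0], [316.0, 259.0], [314.0, 252.0], [334.0, 259.0], [336.0, 252.0]]
[234 137]
```

View pics/w2z.png

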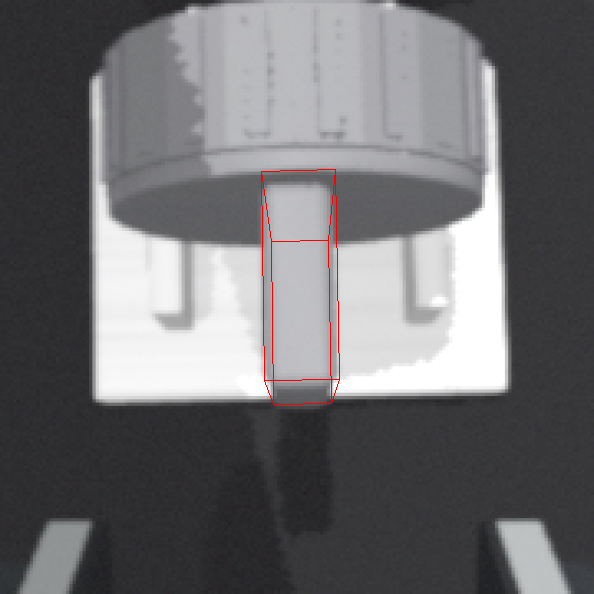

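The zoomed view shows the model outline on the bar within about 1 mm, so I'll go in and grip.

```bash
python3 -m inch '[[[1,40,1],[0,-0.018,0],45],[[1.4,80,1],[0,-0.018,0],45],[[1.4,110,1],[0,-0.018,0],45],[[1.4,130,1],[0,-0.018,0],45],[[1.4,139,1],[0,-0.018,0],45],[[1.4,139,1],[0,-0.018,0],45],[[1.4,139,1],[0,-0.018,0],0],[[1.4,139,1],[0,-0.018,0],0],[[1.4,139,1],[0,-0.018,0],0],[[1.4,139,1],[0,-0.018,0],0],[[1.4,139,1],[0,-0.018,0],0],[[1.4,139,1],[0,-0.018,0],0]]' 80
```

```text
time: 6.15
ee_pos: [0.5238, -0.2076, 0.0599]
tcp_rot: [-65.2, -0.3, 49.2]
wrist_force: [0.5, -4.6, 4.7]
opening: 0.0128
```

```bash
python3 -m inch '[[[0,-14,6.5],[0,0,0],0],[[0,-30,14],[0,0,0],0],[[0,-48,22],[0,0,0],0],[[0,-70,32],[0,0,0],0],[[0,-95,44],[0,0,0],0],[[0,-120,56],[0,0,0],0],[[0,-145,68],[0,0,0],0],[[0,-145,68],[0,0,0],0]]'
python3 - <<'E'
from h import *
t,r,s=tcp(); print(t,s["q"].round(1),s["time"],s["wrist_force"].round(1))
w=bot.camera("wrist"); cv2.imwrite("pics/w3.png",w["frame"][:,:,::-1])
for k in("lid","stand"): print(k,[(d["confidence"],d["box"]) for d in bot.search_frame(w,k)][:2])
p=bot.camera("top")
cv2.imwrite("pics/t2.png",cv2.resize(p["frame"][200:300,180:330,::-1],None,fx=5,fy=5,interpolation=3))
E
```

```text
time: 6.95
ee_pos: [0.5232, -0.2077, 0.2245]
tcp_rot: [-65.5, -0.4, 49.2]
wrist_force: [0.4, -0.1, -1.9]
opening: 0.0132
[ 0.52321615 -0.20768499  0.22452094] [-25.1  32.   39.1 120.7   6.8  14.2] 6.95 [ 0.4 -0.1 -1.9]
lid [(0.66, [211.3, 170.7, 437.4, 427.9])]
stand [(0.97, [266.7, 286.1, 376.3, 315.6])]
```

View pics/t2.png

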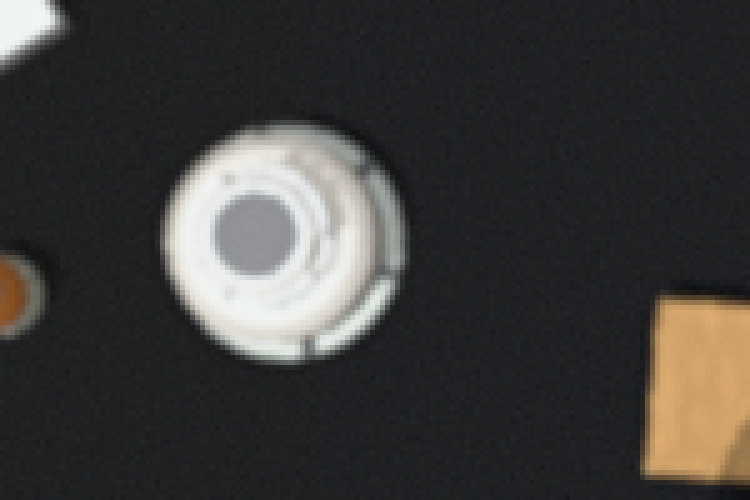

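The lid is out, weighing about 2 N, and the bore centre is at crop (254,234). I'll fit a quick kinematic model from the readings so far and use it to choose a reachable placing direction.

```bash
cat > kin.py <<'E'
from h import *
from scipy.optimize import least_squares
E=lambda a,x:Ro.from_euler(a,x,degrees=True).as_matrix()
D=[([-73.855,5.012,10.035,95.1,0,90],[.15287,-.52809,.23058],[-90.001,.077,-73.855]),
([-33.8,43.2,51.5,123.6,4.9,179.9],[.52303,-.32048,.1893],[-115.4,4.4,-125.8]),
([-26.4,42.5,50.2,121.9,6.2,14.5],[.56703,-.24723,.1844],[-65,.4,47.8]),
([-25.1,32,39.1,120.7,6.8,14.2],[.52322,-.20768,.22452],[-65.5,-.4,49.2])]
def ori(q,s5,s6): return E('z',q[0])@E('y',q[1]-q[2]+q[3])@E('z',s5*q[4])@E('x',s6*q[5])
best=None
for s5 in(1,-1):
  for s6 in(1,-1):
    C=ori(D[0][0],s5,s6).T@R(D[0][2])
    e=sum(Ro.from_matrix((ori(q,s5,s6)@C).T@R(o)).magnitude() for q,_,o in D)
    if best is None or e<best[0]: best=(e,s5,s6,C)
e0,S5,S6,C=best
def fk(q,p):
    r0,h,L1,L2,e,d=p; a=np.radians(q[1]);f=np.radians(q[1]-q[2])
    w=E('z',q[0])@[r0+L1*np.sin(a)+L2*np.cos(f),0,h+L1*np.cos(a)-L2*np.sin(f)]
    m=ori(q,S5,S6); w=w+E('z',q[0])@E('y',q[1]-q[2]+q[3])@[e,0,0]+m@[d,0,0]
    return w,m@C
s=least_squares(lambda p:np.r_[np.concatenate([fk(q,p)[0]-x for q,x,_ in D]),1e-4*(p-[.05,.2,.4,.4,.1,.3])],[.05,.2,.4,.4,.1,.3])
PAR=s.x
LO=np.array([-179.16,-48.56,-65.8,-126.05,-82.76,-180]);HI=np.array([179.16,103.87,70.77,130.52,87.17,180])
def ik(P,M,q0):
    f=lambda q:(lambda t:np.r_[(t[0]-P)*10,Ro.from_matrix(t[1].T@M).as_rotvec()])(fk(q,PAR))
    s=least_squares(f,np.clip(q0,LO+1,HI-1),bounds=(LO,HI),x_scale=30); return s.x,np.abs(s.fun).max()
E
python3 - <<'E'
from kin import *
print(e0,S5,S6,PAR.round(3),np.abs(s.fun).max())
p=bot.camera("top")
u1=(230.4,246.4);print("rim",plane(p,u1,.11), "foot",plane(p,(237.7,247.8),.01))
rim=np.array([.5195,.227,.11])
q0=D[-1][0]
for az in(24,40,50,60,70,80):
    a=np.radians(az);g=np.array([np.cos(a),np.sin(a),0]);u=np.array([0,0,1.]);t=np.radians(25)
    y=np.cos(t)*g-np.sin(t)*u; z=-(np.cos(t)*u+np.sin(t)*g); M=np.c_[np.cross(y,z),y,z]
    for zz in(.042,.11):
        for st in (q0,[-10,-10,-40,60,-50,14],[-10,-10,-40,60,50,14]):
            q,e=ik(rim+[0,0,zz]+.019*y,M,st); print(az,zz,q.round(0),e.round(3))
E
```

```text
0.0031444052454472284 1 1 [0.021 0.202 0.418 0.495 0.145 0.286] 0.00027121504016880404
rim [0.52253745 0.2290426  0.11      ] foot [0.5223735  0.22578918 0.01      ]
24 0.042 [ 23. -44. -65.   4.   1.  -0.] 0.0
24 0.042 [ 23. -44. -65.   4.   1.  -0.] 0.0
24 0.042 [ 23. -44. -65.   4.   1.  -0.] 0.0
24 0.11 [ 23. -49. -58.  16.   1.  -0.] 0.008
24 0.11 [ 23. -49. -58.  16.   1.  -0.] 0.008
24 0.11 [ 23. -49. -58.  16.   1.  -0.] 0.008
40 0.042 [ 12. -39. -62.   5.  25. -13.] 0.0
40 0.042 [ 12. -39. -62.   5.  25. -13.] 0.0
40 0.042 [ 12. -39. -62.   5.  25. -13.] 0.0
40 0.11 [ 12. -44. -56.  16.  25. -13.] 0.0
40 0.11 [ 12. -44. -56.  16.  25. -13.] 0.0
40 0.11 [ 12. -44. -56.  16.  25. -13.] 0.0
50 0.042 [  7. -32. -58.   7.  39. -22.] 0.0
50 0.042 [  7. -32. -58.   7.  39. -22.] 0.0
50 0.042 [  7. -32. -58.   7.  39. -22.] 0.0
50 0.11 [  7. -38. -52.  19.  39. -22.] 0.0
50 0.11 [  7. -38. -52.  19.  39. -22.] 0.0
50 0.11 [  7. -38. -52.  19.  39. -22.] 0.0
60 0.042 [  3. -25. -51.  14.  50. -34.] 0.0
60 0.042 [  3. -25. -51.  14.  50. -34.] 0.0
60 0.042 [  3. -25. -51.  14.  50. -34.] 0.0
60 0.11 [  3. -30. -46.  25.  50. -34.] 0.0
60 0.11 [  3. -30. -46.  25.  50. -34.] 0.0
60 0.11 [  3. -30. -46.  25.  50. -34.] 0.0
70 0.042 [ -0. -15. -42.  27.  58. -49.] 0.0
70 0.042 [ -0. -15. -42.  27.  58. -49.] 0.0
70 0.042 [ -0. -15. -42.  27.  58. -49.] 0.0
70 0.11 [ -0. -20. -37.  37.  58. -49.] 0.0
70 0.11 [ -0. -20. -37.  37.  58. -49.] 0.0
70 0.11 [ -0. -20. -37.  37.  58. -49.] 0.0
80 0.042 [ -1.  -5. -30.  46.  64. -70.] 0.0
80 0.042 [ -1.  -5. -30.  46.  64. -70.] 0.0
80 0.042 [ -1.  -5. -30.  46.  64. -70.] 0.0
80 0.11 [ -1.  -8. -25.  55.  64. -70.] 0.0
80 0.11 [ -1.  -8. -25.  55.  64. -70.] 0.0
80 0.11 [ -1.  -8. -25.  55.  64. -70.] 0.0
```

```bash
cat >> kin.py <<'E'
def place(az,t=24.8):
    a=np.radians(az);g=np.array([np.cos(a),np.sin(a),0]);u=np.array([0,0,1.]);t=np.radians(t)
    y=np.cos(t)*g-np.sin(t)*u; z=-(np.cos(t)*u+np.sin(t)*g); return np.c_[np.cross(y,z),y,z]
E
python3 - <<'E'
from kin import *
t,r,st=tcp(); q=st["q"]
M=place(70); rim=np.array([.522,.2275,.11])
T=rim+[0,0,.102]+.019*M[:,1]; qf,e=ik(T,M,[0,-20,-37,37,58,-49]); print(q.round(0),qf.round(0),e,T,go(T,M))
for i in range(0,11):
    x,m=fk(q+(qf-q)*i/10,PAR); G=x-.019*m[:,1]; print(i,G.round(3),go(x,m), np.degrees(np.linalg.norm(go(x,m)[1])).round(0))
E
```

```text
[-25.  32.  39. 120.   7.  14.] [ -0. -19. -38.  35.  59. -49.] 2.726791357976564e-15 [0.52789909 0.2437076  0.20403041] (array([345.2, 137.3, 256.6]), array([-1.013, -1.953, -0.713]))
0 [ 0.528 -0.212  0.236] (array([-0.1,  0.3,  0.6]), array([-0.,  0., -0.])) 0.0
1 [ 0.556 -0.171  0.221] (array([51.1, 15.9, -2. ]), array([-0.082, -0.168, -0.092])) 12.0
2 [ 0.58  -0.128  0.21 ] (array([101.4,  29.9,   1.3]), array([-0.168, -0.345, -0.178])) 24.0
3 [ 0.599 -0.083  0.203] (array([149.7,  42.5,  10.9]), array([-0.258, -0.531, -0.259])) 37.0
4 [ 0.612 -0.037  0.199] (array([195.1,  54.1,  27.4]), array([-0.352, -0.723, -0.334])) 50.0
5 [0.617 0.01  0.198] (array([236.4,  65.4,  50.8]), array([-0.45 , -0.922, -0.405])) 63.0
6 [0.615 0.057 0.199] (array([272.6,  76.9,  81. ]), array([-0.552, -1.124, -0.472])) 77.0
7 [0.605 0.104 0.202] (array([302.5,  89.2, 117.6]), array([-0.658, -1.33 , -0.535])) 90.0
8 [0.586 0.148 0.206] (array([325.2, 103. , 159.7]), array([-0.77 , -1.538, -0.596])) 104.0
9 [0.558 0.19  0.209] (array([339.6, 118.8, 206.5]), array([-0.888, -1.746, -0.655])) 118.0
10 [0.522 0.227 0.212] (array([345.2, 137.3, 256.6]), array([-1.013, -1.953, -0.713])) 133.0
```

```bash
python3 -m inch '[[[345,137,257],[-1.013,-1.953,-0.713],0],[[345,137,257],[-1.013,-1.953,-0.713],0],[[345,137,257],[-1.013,-1.953,-0.713],0],[[345,137,257],[-1.013,-1.953,-0.713],0],[[345,137,257],[-1.013,-1.953,-0.713],0],[[345,137,257],[-1.013,-1.953,-0.713],0],[[345,137,257],[-1.013,-1.953,-0.713],0],[[345,137,257],[-1.013,-1.953,-0.713],0],[[345,137,257],[-1.013,-1.953,-0.713],0],[[345,137,257],[-1.013,-1.953,-0.713],0],[[345,137,257],[-1.013,-1.953,-0.713],0],[[345,137,257],[-1.013,-1.953,-0.713],0],[[345,137,257],[-1.013,-1.953,-0.713],0],[[345,137,257],[-1.013,-1.953,-0.713],0],[[345,137,257],[-1.013,-1.953,-0.713],0],[[345,137,257],[-1.013,-1.953,-0.713],0],[[345,137,257],[-1.013,-1.953,-0.713],0],[[345,137,257],[-1.013,-1.953,-0.713],0],[[345,137,257],[-1.013,-1.953,-0.713],0],[[345,137,257],[-1.013,-1.953,-0.713],0]]'
python3 - <<'E'
from kin import *
t,r,s=tcp(); print(t,s["q"].round(1),s["time"],s["wrist_force"].round(1)); 
M=place(70); rim=np.array([.522,.2275,.11]); print(go(rim+[0,0,.102]+.019*M[:,1],M))
w=bot.camera("wrist"); f=w["frame"][:,:,::-1].copy(); np.savez("w4.npz",**{k:w[k] for k in["mtx","origin","orientation","frame"]})
th=np.linspace(0,2*np.pi,80); ci=np.c_[np.cos(th),np.sin(th),0*th]
G=t-.019*r[:,1]
for c,rad,col in[(rim,.0275,(0,0,255)),([.522,.2275,.076],.054,(0,0,255)),(G-[0,0,.053],.042,(0,255,0)),(G-[0,0,.020],.042,(0,255,0))]:
    cv2.polylines(f,[proj(w,np.array(c)+rad*ci).astype(int)],True,col,1)
cv2.imwrite("pics/w4.png",f)
E
```

```text
time: 9.2
ee_pos: [0.5275, 0.244, 0.2049]
tcp_rot: [-155.2, -0.0, 160.0]
wrist_force: [0.6, -0.5, -2.4]
opening: 0.0132
[0.52747733 0.24399246 0.2049092 ] [  0.1 -21.7 -37.9  37.1  58.5 -48.8] 9.2 [ 0.6 -0.5 -2.4]
(array([-0.5,  0.3,  0.8]), array([-0., -0., -0.]))
```

View pics/w4.png

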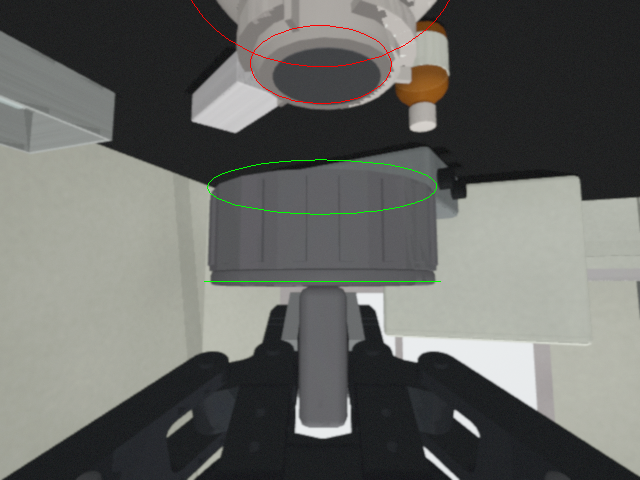

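Wrist view w4 (upside down): the lid is level, and its edges at x=209 and 437 match the prediction. The bore ellipse is centred at about (326.5,75), so I'll refine the rim position from it.

```bash
python3 - <<'E'
from kin import *
w=dict(np.load("w4.npz"))
g=cv2.cvtColor(w["frame"],cv2.COLOR_RGB2GRAY); m=((g>45)&(g<95)).astype(np.uint8); n,l,st,c=cv2.connectedComponentsWithStats(m); k=l[75,326]; print(st[k],c[k],g[75,326])
ct=max(cv2.findContours((l==k).astype(np.uint8),0,2)[0],key=cv2.contourArea); e=cv2.fitEllipse(ct); print(e)
W=np.array([plane(w,x[0],.11)[:2] for x in ct]); (cx,cy),rad=cv2.minEnclosingCircle((W*1000).astype(np.float32)); print("rim inner",cx,cy,rad,W.mean(0), (W.max(0)+W.min(0))/2)
E=w["frame"][0:125,225:425,::-1]; cv2.imwrite("pics/w4z.png",cv2.resize(E,None,fx=4,fy=4,interpolation=3))
E
```

```text
[ 273   48  108   57 4849] [326.12559291  75.83398639] 67
((326.1044616699219, 75.79634857177734), (56.18517303466797, 107.29186248779297), 89.52872467041016)
rim inner 522.165283203125 234.13658142089844 22.2258243560791 [0.52148166 0.23272473] [0.52218315 0.23414756]
```

View pics/w4z.png

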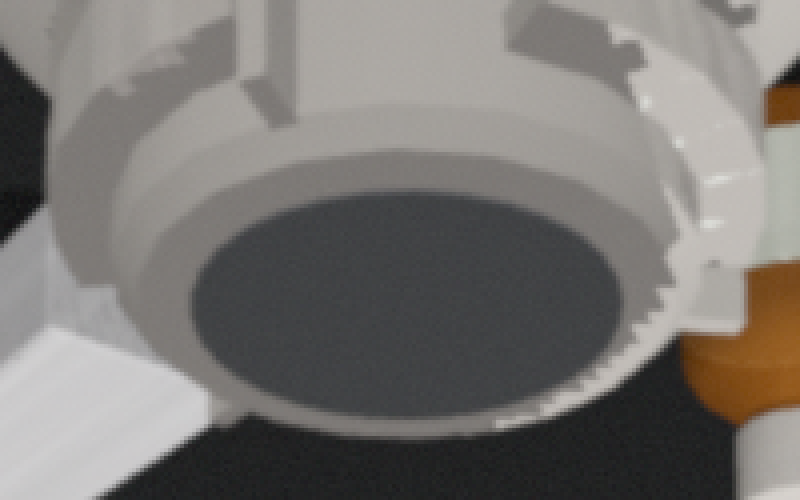

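```bash
python3 - <<'E'
from kin import *
from scipy.optimize import least_squares
w=dict(np.load("w4.npz"))
pts=np.array([(405,437),(560,418),(250,412),(190,370),(400,150),(270,170),(560,175)])/4+[225-.4,-.4]
W=np.array([plane(w,x,.11)[:2] for x in pts]); 
s=least_squares(lambda c:np.hypot(*(W-c[:2]).T)-c[2],[.522,.23,.027]); print(s.x.round(4),(s.fun*1e3).round(1))
s=least_squares(lambda c:np.hypot(*(W-c).T)-.0275,[.522,.23]); print(s.x.round(4),(s.fun*1e3).round(1))
E
```

```text
[0.521  0.2343 0.0276] [-0.4  0.5  0.5 -0.6  0.1  0.6 -0.6]
[0.521  0.2342] [-0.3  0.6  0.6 -0.6  0.2  0.6 -0.5]
```

```bash
python3 - <<'E'
from kin import *
p=bot.camera("scene"); f=p["frame"]; np.savez("s4.npz",**{k:p[k] for k in["mtx","origin","orientation","frame"]})
t,r,s=tcp(); G=t-.019*r[:,1]; print("G",G)
print("lid origin proj",proj(p,G-[0,0,.025]), "rim proj y.2275/.2342",proj(p,[[.5215,.2275,.11],[.5215,.2342,.11]]))
for k in("reservoir","lid"): print(k,[(d["confidence"],d["box"]) for d in bot.search_frame(p,k)][:1])
u=proj(p,G-[0,0,.06])[0].astype(int)
th=np.linspace(0,2*np.pi,80); ci=np.c_[np.cos(th),np.sin(th),0*th]
o=u-[50,45]; S=5
im=cv2.resize(f[o[1]:o[1]+110,o[0]:o[0]+110,::-1],None,fx=S,fy=S,interpolation=3)
for c,rad,col in[([.5215,.230,.11],.0275,(0,0,255)),([.5215,.230,.01],.062,(0,0,255)),(G-[0,0,.053],.042,(0,255,0)),(G-[0,0,.020],.042,(0,255,0))]:
    cv2.polylines(im,[((proj(p,np.array(c)+rad*ci)-o+.5)*S).astype(int)],True,col,1)
cv2.imwrite("pics/s4.png",im); print(o)
E
```

```text
G [0.52158882 0.22774242 0.21282808]
lid origin proj [[426.96930034 184.39380978]] rim proj y.2275/.2342 [[421.91048218 215.63955855]
 [425.13018197 215.82823626]]
reservoir [(0.59, [392.2, 220.6, 445.6, 273.3])]
lid [(0.69, [403.8, 159.6, 451.5, 206.4])]
[374 153]
```

View pics/s4.png

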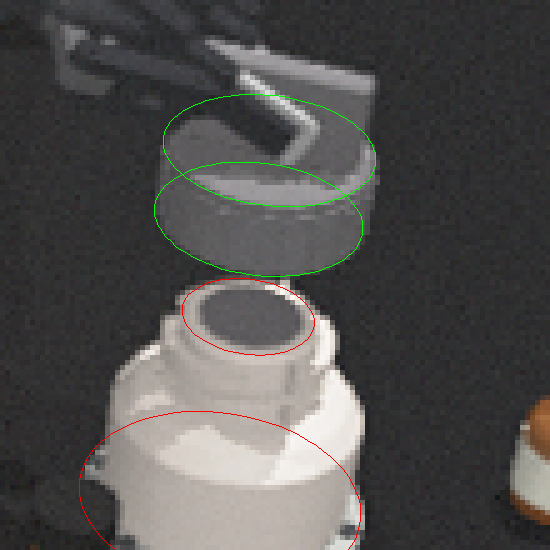

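The scene view shows the lid 1–2 mm off the grasp axis, toward the fingertips, and the rim at about (0.5215, 0.231). I'll shift 2 mm and go down.

```bash
python3 -m inch '[[[1.1,1.7,-0.8],[0,0,0],0],[[1.1,10,17],[0,0,0],0],[[1.1,16,31],[0,0,0],0],[[1.1,20.5,40],[0,0,0],0],[[1.1,20.5,40],[0,0,0],0],[[1.1,22.2,43.7],[0,0,0],0],[[1.1,22.6,44.6],[0,0,0],0],[[1.1,23,45.5],[0,0,0],0],[[1.1,23.5,46.4],[0,0,0],0],[[1.1,23.5,46.4],[0,0,0],0]]'
python3 -c "
from h import *
t,r,s=tcp();print((t-.019*r[:,1]).round(4),s['wrist_force'],s['torque'])"
```

```text
time: 10.4
ee_pos: [0.5271, 0.246, 0.1529]
tcp_rot: [-155.2, 0.0, 160.0]
wrist_force: [0.2, 0.2, -2.3]
opening: 0.0131
[0.5212 0.2298 0.1608] [ 0.2329825   0.19372736 -2.32416005] [-1.0797405   0.4269167  -0.05915923]
```

```bash
python3 -m inch '[[[0,0.8,1.8],[0,0,0],0],[[0,1.7,3.6],[0,0,0],0],[[0,2.5,5.4],[0,0,0],0],[[0,2.9,6.3],[0,0,0],0],[[0,3.1,6.8],[0,0,0],0],[[0,3.1,6.8],[0,0,0],0]]'
python3 -c "
from h import *
t,r,s=tcp();print((t-.019*r[:,1]).round(4),s['wrist_force'],s['torque'])"
```

```text
time: 11.0
ee_pos: [0.5271, 0.246, 0.1453]
tcp_rot: [-155.2, -0.0, 160.0]
wrist_force: [0.9, 0.5, -1.9]
opening: 0.0131
[0.5212 0.2298 0.1533] [ 0.8947739   0.52593475 -1.88103905] [-1.0591689   0.37836101 -0.02183721]
```

```bash
python3 -m inch '[[[0,0.4,0.9],[0,0,0],0],[[0,0.8,1.8],[0,0,0],0],[[0,1.2,2.7],[0,0,0],0],[[0,1.2,2.7],[0,0,0],0]]'
python3 -c "
from h import *
t,r,s=tcp();print((t-.019*r[:,1]).round(4),s['wrist_force'],s['torque'])"
```

```text
time: 11.4
ee_pos: [0.527, 0.2459, 0.1421]
tcp_rot: [-155.2, -0.0, 160.0]
wrist_force: [-1.0, 0.0, -1.8]
opening: 0.0126
[0.5211 0.2297 0.1501] [-0.99896439  0.03034718 -1.78282171] [-1.04145842  0.4187258   0.00680033]
```

```bash
python3 -m inch '[[[0,0.4,0.9],[0,0,0],0],[[0,0.8,1.8],[0,0,0],0],[[0,1.2,2.7],[0,0,0],0],[[0,1.2,2.7],[0,0,0],0]]'
python3 - <<'E'
from h import *
t,r,s=tcp();print((t-.019*r[:,1]).round(4),s['wrist_force'],s['torque'],s['q'].round(1))
w=bot.camera("wrist"); cv2.imwrite("pics/w5.png",w["frame"][0:330,150:500,::-1])
E
```

```text
time: 11.8
ee_pos: [0.5269, 0.2459, 0.1389]
tcp_rot: [-155.2, -0.0, 160.0]
wrist_force: [-0.1, 0.4, -2.0]
opening: 0.0133
[0.521  0.2297 0.1469] [-0.05578009  0.4365333  -1.99378165] [-1.0393678   0.38054083 -0.02347081] [  0.4 -18.7 -43.4  28.3  58.3 -48.5]
```

View pics/w5.png

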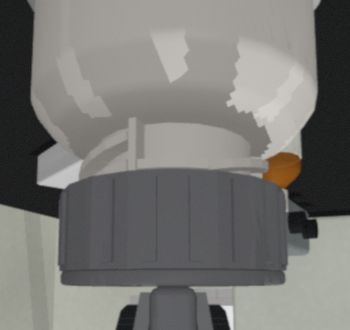

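Wrist view w5 shows the lid level and centred over the neck with no contact yet. The pins may have met the gaps directly, so I'll keep lowering.

```bash
python3 -m inch '[[[0,0.4,0.9],[0,0,0],0],[[0,0.8,1.8],[0,0,0],0],[[0,1.2,2.7],[0,0,0],0],[[0,1.6,3.6],[0,0,0],0],[[0,1.6,3.6],[0,0,0],0]]'
python3 - <<'E'
from h import *
t,r,s=tcp();print((t-.019*r[:,1]).round(4),s['wrist_force'],s['torque'],s['q'].round(1))
E
```

```text
time: 12.35
ee_pos: [0.5269, 0.2458, 0.1349]
tcp_rot: [-155.2, -0.0, 160.0]
wrist_force: [-0.4, 0.2, -1.2]
opening: 0.013
[0.521  0.2296 0.1429] [-0.44218419  0.238897   -1.22011267] [-1.08102287  0.41375214 -0.04578088] [  0.4 -18.4 -43.7  27.8  58.3 -48.5]
```

```bash
python3 -m inch '[[[0,0.3,0.7],[0,0,0],0],[[0,0.6,1.4],[0,0,0],0],[[0,0.6,1.4],[0,0,0],0]]'
python3 - <<'E'
from h import *
t,r,s=tcp();print((t-.019*r[:,1]).round(4),s['wrist_force'],s['torque'],s['q'].round(1))
E
```

```text
time: 12.65
ee_pos: [0.527, 0.2459, 0.1338]
tcp_rot: [-155.2, -0.0, 160.0]
wrist_force: [-1.9, -1.2, 0.7]
opening: 0.0132
[0.5211 0.2296 0.1418] [-1.9429318  -1.19046574  0.7495009 ] [-0.62763533  0.38325991  0.19206083] [  0.3 -18.4 -43.8  27.6  58.4 -48.5]
```

Contact came with the lid origin about 7 mm above the rim, so the pins apparently went straight into the thread gaps. I'll release and back out.

```bash
python3 -m inch '[[[0,0,0],[0,0,0],40],[[0,0,0],[0,0,0],40],[[0,0,0],[0,0,0],40],[[0,0,0],[0,0,0],40],[[0,-25,0],[0,0,0],40],[[0,-60,0],[0,0,0],40],[[0,-100,0],[0,0,0],40],[[0,-140,-20],[0,0,0],40],[[0,-140,-20],[0,0,0],40]]'
python3 - <<'E'
from kin import *
t,r,s=tcp();print(t,s['wrist_force'].round(1),s['q'].round(1))
w=bot.camera("wrist"); a=w["frame"][:,:,::-1].copy(); np.savez("w6.npz",**{k:w[k] for k in["mtx","origin","orientation","frame"]})
th=np.linspace(0,2*np.pi,80); ci=np.c_[np.cos(th),np.sin(th),0*th]
for h,col in((.1175,(0,0,255)),(.127,(0,255,0))): cv2.polylines(a,[proj(w,np.array([.5215,.231,h])+.042*ci).astype(int)],True,col,1)
cv2.imwrite("pics/w6.png",a)
for az0 in(70,250):
  for tw in(0,180):
    M=frame(az0-0,0)   # y down, z along az
    # jaw x must be perpendicular to bar (az 70): z along bar
    T=np.array([.5215,.231,.1168+.033-.019]); 
    q,e=ik(T,M,[24,40,40,95,0,0 if az0==70 else 90]); print(az0,q.round(0),e.round(3),M.round(2).tolist())
    break
E
```

```text
time: 13.55
ee_pos: [0.4869, 0.132, 0.2151]
tcp_rot: [-155.3, 0.1, 159.8]
wrist_force: [0.8, -0.1, 0.0]
opening: 0.0399
[0.48692741 0.13195384 0.21506284] [ 0.8 -0.1  0. ] [-15.6 -17.3 -30.7  66.8  64.9 -79.2]
70 [ 24.   8.   2.  84.   0. 134.] 0.0 [[0.94, 0.0, 0.34], [-0.34, 0.0, 0.94], [0.0, -1.0, 0.0]]
250 [ 24.   8.   2.  84.  -0. -46.] 0.0 [[-0.94, 0.0, -0.34], [0.34, 0.0, -0.94], [0.0, -1.0, 0.0]]
```

View pics/w6.png

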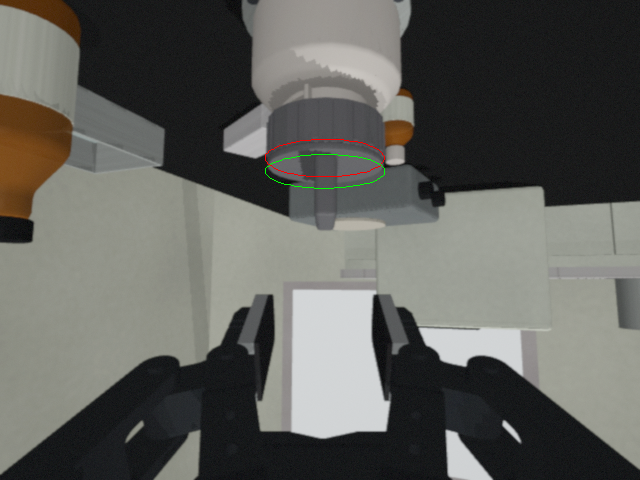

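Wrist view w6 shows the lid level on the neck, its roof edge at about 0.122 m. That is the "dropped into the start" height (7.5 mm above the rim). I'll move above it, tool down.

```bash
python3 - <<'E'
from kin import *
M=frame(250,0); print(go([.5215,.231,.231],M))
E
```

```text
(array([  2. ,  86.9, -60.1]), array([ 1.139e+00, -1.000e-03, -3.000e-03]))
```

```bash
python3 -m inch '[[[2,10,-50],[0.15,0,0],40],[[2,30,-80],[0.3,0,0],40],[[2,87,-80],[1.139,0,0],40],[[2,87,-60],[1.139,0,0],40],[[2,87,-60],[1.139,0,0],40],[[2,87,-60],[1.139,0,0],40],[[2,87,-60],[1.139,0,0],40],[[2,87,-60],[1.139,0,0],40],[[2,87,-60],[1.139,0,0],40],[[2,87,-60],[1.139,0,0],40],[[2,87,-60],[1.139,0,0],40]]'
python3 - <<'E'
from kin import *
t,r,s=tcp();print(t,s['wrist_force'].round(1),s['q'].round(1))
M=frame(250,0); print(go([.5215,.231,.231],M))
w=bot.camera("wrist"); a=w["frame"][:,:,::-1].copy(); np.savez("w7.npz",**{k:w[k] for k in["mtx","origin","orientation","frame"]})
c=np.array([.5215,.231,.1625]); g=np.array([np.cos(np.radians(70)),np.sin(np.radians(70)),0]);h=np.array([-g[1],g[0],0])
cv2.polylines(a,[proj(w,[c+i*.035*g+j*.007*h for i,j in((-1,-1),(-1,1),(1,1),(1,-1))]).astype(int)],True,(0,0,255),1)
th=np.linspace(0,2*np.pi,80); ci=np.c_[np.cos(th),np.sin(th),0*th]
cv2.polylines(a,[proj(w,np.array([.5215,.231,.1225])+.042*ci).astype(int)],True,(0,255,0),1)
u=proj(w,c)[0].astype(int); print(u); x0,y0=max(u[0]-110,0),max(u[1]-90,0)
cv2.imwrite("pics/w7.png",cv2.resize(a[y0:y0+200,x0:x0+220],None,fx=3,fy=3,interpolation=3)); print(x0,y0)
E
```

```text
time: 14.7
ee_pos: [0.5214, 0.2309, 0.2307]
tcp_rot: [-90.1, 0.1, 159.8]
wrist_force: [-0.5, 0.5, 0.2]
opening: 0.0399
[0.52142894 0.23093168 0.23067283] [-0.5  0.5  0.2] [ 23.9   7.6  12.9  95.1  -0.  -45.9]
(array([-0. , -0.3, -0.1]), array([ 0.002, -0.003, -0.002]))
[322 252]
212 162
```

View pics/w7.png

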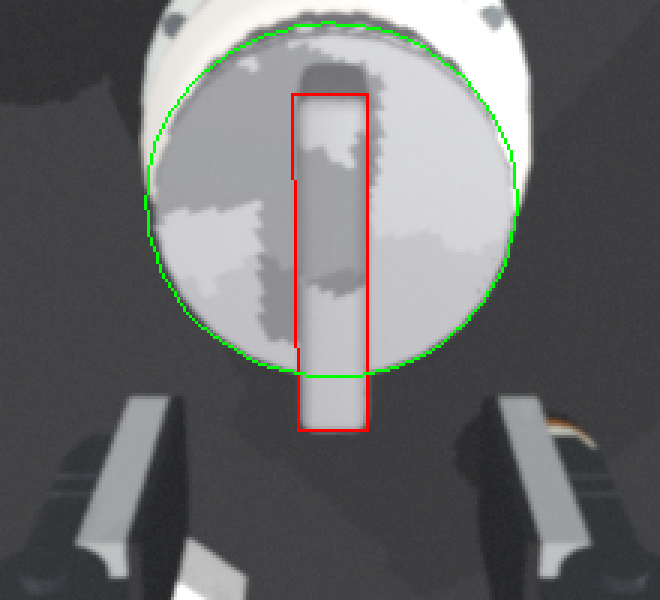

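The overlay matches: lid dropped in, bar along 70°, axis within 0.5 mm. I'll descend, grip, and make a small backward turn to check the stop.

```bash
python3 -m inch '[[[0,40,0],[0,0,0],40],[[0,75,0],[0,0,0],40],[[0,95,0],[0,0,0],40],[[0,100,0],[0,0,0],40],[[0,100,0],[0,0,0],40],[[0,100,0],[0,0,0],0],[[0,100,0],[0,0,0],0],[[0,100,0],[0,0,0],0],[[0,100,0],[0,0,0],0],[[0,100,0],[0,0,0],0]]' 60
python3 -m inch '[[[0,0,0],[0,-0.05,0],0],[[0,0,0],[0,-0.1,0],0],[[0,0,0],[0,-0.14,0],0],[[0,0,0],[0,-0.14,0],0]]'
python3 -c "
from h import *
t,r,s=tcp();print(s['wrist_force'],s['torque'],s['q'].round(1))"
```

```text
time: 15.75
ee_pos: [0.5224, 0.231, 0.1328]
tcp_rot: [-90.2, 0.3, 159.8]
wrist_force: [-0.4, 0.3, 6.2]
opening: 0.0135
time: 16.15
ee_pos: [0.5225, 0.2311, 0.133]
tcp_rot: [-90.2, 0.3, 167.8]
wrist_force: [0.1, 0.4, -0.3]
opening: 0.0131
[ 0.09883329  0.40645485 -0.28045802] [0.07004174 0.07106682 0.00468243] [ 23.9   6.7   1.1  84.   -0.  -54. ]
```

The backward turn of 8° was free, with no lift. Now I'll screw forward, watching force and torque.

```bash
python3 -m inch '[[[0,0,0],[0,0.1,0],0],[[0,0,0],[0,0.2,0],0],[[0,0,0],[0,0.3,0],0],[[0,0,0],[0,0.4,0],0],[[0,0,0],[0,0.4,0],0]]'
python3 -c "
from h import *
t,r,s=tcp();print(s['wrist_force'],s['torque'],s['q'].round(1))"
```

```text
time: 16.65
ee_pos: [0.5226, 0.2312, 0.1332]
tcp_rot: [-90.3, 0.2, 144.8]
wrist_force: [-0.2, 1.1, -1.6]
opening: 0.0128
[-0.22438269  1.0865096  -1.62128499] [ 0.03832456  0.0704021  -0.01655389] [ 23.9   6.7   1.1  84.   -0.  -30.9]
```

```bash
python3 -m inch '[[[0,1,0],[0,0.1,0],0],[[0,2,0],[0,0.2,0],0],[[0,2.8,0],[0,0.3,0],0],[[0,2.8,0],[0,0.3,0],0]]'
python3 -c "
from h import *
t,r,s=tcp();print(s['wrist_force'],s['torque'],s['q'].round(1))"
```

```text
time: 17.05
ee_pos: [0.5227, 0.2313, 0.1313]
tcp_rot: [-90.4, 0.1, 127.6]
wrist_force: [-1.4, -0.5, 5.4]
opening: 0.0133
[-1.4324834  -0.50304859  5.41955763] [-0.06483169  0.75389135 -0.1781256 ] [ 23.9   6.7   0.8  83.8  -0.  -13.7]
```

```bash
python3 -m inch '[[[0,0.6,0],[0,0.1,0],0],[[0,1.2,0],[0,0.2,0],0],[[0,1.9,0],[0,0.3,0],0],[[0,1.9,0],[0,0.3,0],0]]'
python3 -c "
from h import *
t,r,s=tcp();print(s['wrist_force'],s['torque'],s['q'].round(1))"
```

```text
time: 17.45
ee_pos: [0.5227, 0.2315, 0.1295]
tcp_rot: [-90.4, -0.0, 110.5]
wrist_force: [-1.0, 1.2, -0.5]
opening: 0.0133
[-0.99647938  1.23624931 -0.52294258] [ 0.25467414  0.13102059 -0.03818177] [23.9  6.7  0.6 83.6  0.   3.4]
```

```bash
python3 -m inch '[[[0,0.7,0],[0,0.1,0],0],[[0,1.4,0],[0,0.2,0],0],[[0,2.1,0],[0,0.3,0],0],[[0,2.1,0],[0,0.3,0],0]]'
python3 -c "
from h import *
t,r,s=tcp();print(s['wrist_force'],s['torque'],s['q'].round(1))"
python3 -m inch '[[[0,0.7,0],[0,0.1,0],0],[[0,1.4,0],[0,0.2,0],0],[[0,2.1,0],[0,0.3,0],0],[[0,2.1,0],[0,0.3,0],0]]'
python3 -c "
from h import *
t,r,s=tcp();print(s['wrist_force'],s['torque'],s['q'].round(1))"
```

```text
time: 17.85
ee_pos: [0.5227, 0.2315, 0.1273]
tcp_rot: [-90.4, -0.2, 93.5]
wrist_force: [-0.8, -0.1, -0.1]
opening: 0.0128
[-0.77201747 -0.10963256 -0.08268105] [-0.1235865   0.15047257 -0.0225179 ] [23.9  6.7  0.4 83.3  0.  20.4]
time: 18.25
ee_pos: [0.5229, 0.2314, 0.1258]
tcp_rot: [-90.4, -0.3, 76.6]
wrist_force: [-0.8, -1.6, 3.6]
opening: 0.0131
[-0.79207319 -1.59680402  3.6270021 ] [-0.44143832  0.22182583 -0.00756477] [23.9  6.7  0.2 83.1 -0.  37.3]
```

```bash
python3 -m inch '[[[0,0.4,0],[0,0.07,0],0],[[0,0.6,0],[0,0.14,0],0],[[0,0.7,0],[0,0.2,0],0],[[0,0.7,0],[0,0.2,0],0]]'
python3 -c "
from h import *
t,r,s=tcp();print(s['wrist_force'],s['torque'],s['q'].round(1))"
```

```text
time: 18.65
ee_pos: [0.5229, 0.2314, 0.1257]
tcp_rot: [-90.3, -0.3, 65.5]
wrist_force: [-1.2, -0.9, 6.3]
opening: 0.0129
[-1.19970492 -0.85966722  6.33123274] [-0.60270681  0.66179622  0.924055  ] [23.9  6.7  0.2 83.1 -0.  48.4]
```

```bash
python3 -m inch '[[[0,0.2,0],[0,0.06,0],0],[[0,0.2,0],[0,0.1,0],0],[[0,0.2,0],[0,0.12,0],0],[[0,0.2,0],[0,0.12,0],0]]'
python3 - <<'E'
from h import *
t,r,s=tcp();print(s['wrist_force'],s['torque'],s['q'].round(1))
w=bot.camera("wrist"); cv2.imwrite("pics/w8.png",w["frame"][100:420,150:500,::-1])
E
```

```text
time: 19.05
ee_pos: [0.5235, 0.2313, 0.126]
tcp_rot: [-90.4, -0.4, 58.9]
wrist_force: [0.2, -3.4, 4.3]
opening: 0.0133
[ 0.17134031 -3.40175941  4.28501444] [-0.90732794 -0.1225997   1.19028276] [23.9  6.6  0.2 83.  -0.1 55. ]
```

Torque has risen to 1.2 N·m and the lid no longer descends. I'll release, back off and check its height.

```bash
python3 -m inch '[[[0,0,0],[0,0,0],40],[[0,0,0],[0,0,0],40],[[0,0,0],[0,0,0],40],[[0,0,0],[0,0,0],40],[[0,-30,0],[0,0,0],40],[[0,-70,0],[0,0,0],40],[[0,-105,0],[0,0,0],40],[[0,-105,0],[0,0,0],40]]'
python3 - <<'E'
from kin import *
t,r,s=tcp();print(s['q'].round(1),s['wrist_force'].round(1))
th=np.linspace(0,2*np.pi,80); ci=np.c_[np.cos(th),np.sin(th),0*th]
az=s["tcp_rot"][2]-90; g=np.array([np.cos(np.radians(az)),np.sin(np.radians(az)),0]);h=np.array([-g[1],g[0],0]); print(az)
ims=[]
for n in("wrist","scene"):
    w=bot.camera(n); a=w["frame"][:,:,::-1].copy()
    c=np.array([.522,.2312,.155]); u=proj(w,c-[0,0,.03])[0]; S,W=(2,100) if n=="wrist" else (7,28)
    o=(u-W).astype(int); W*=2
    a=cv2.resize(a[o[1]:o[1]+W,o[0]:o[0]+W],(400,400),interpolation=3); S=400/W
    b=a.copy()
    for X,col in(([c+i*.035*g+j*.007*h for i,j in((-1,-1),(-1,1),(1,1),(1,-1))],(0,0,255)),([.522,.2312,.115]+.042*ci,(0,255,0)),([.522,.2312,.082]+.042*ci,(0,255,0))):
        cv2.polylines(b,[((proj(w,X)-o+.5)*S).astype(int)],True,col,1)
    ims.append(b if n=="wrist" else np.hstack([a,b])[:, :])
x=np.hstack([ims[0],cv2.resize(ims[1][:,400:],(400,400))]); cv2.imwrite("pics/w9.png",x)
E
```

```text
time: 19.9
ee_pos: [0.5237, 0.2316, 0.2364]
tcp_rot: [-90.6, -0.8, 58.9]
wrist_force: [-0.5, -0.3, -0.4]
opening: 0.0399
[23.9  7.2 13.1 94.9 -0.1 55. ] [-0.5 -0.3 -0.4]
-31.13401506857165
```

Picture limit reached, so I'll check numerically by fitting the lid model's outline to the lid mask and edges.

```bash
cat > chk.py <<'E'
from kin import *
th=np.linspace(0,2*np.pi,240); ci=np.c_[np.cos(th),np.sin(th),0*th]
def model(c,az,zo):
    a=np.radians(az);g=np.array([np.cos(a),np.sin(a),0]);h=np.array([-g[1],g[0],0]);o=np.array([c[0],c[1],zo])
    disc=np.r_[o+[0,0,.005]+.042*ci,o-[0,0,.028]+.042*ci]
    bar=np.array([o+i*.035*g+j*.007*h+[0,0,k] for i in(-1,1) for j in(-1,1) for k in(.005,.045)]); return disc,bar
def sil(w,c,az,zo):
    m=np.zeros((1920,2560),np.uint8)
    for X in model(c,az,zo): cv2.fillConvexPoly(m,cv2.convexHull(((proj(w,X)+.5)*4).astype(np.int32)),1)
    return cv2.resize(m,(640,480),interpolation=cv2.INTER_AREA if False else 0)
def fit(w,m,x0,free):
    from scipy.optimize import minimize
    def f(x):
        s=sil(w,x[:2]/1000,x[2],x[3]/1000).astype(bool); return -(s&m).sum()/(s|m).sum()
    sx=np.array([[0,0,0,0]]+[[d if i==j else 0 for j in range(4)] for i,d in enumerate((4,4,8,6)) ],float)
    r=minimize(f,x0,method="Nelder-Mead",options=dict(initial_simplex=np.array(x0)+sx,maxiter=300,xatol=.05,fatol=1e-4)); return r.x.round(2),r.fun
E
python3 - <<'E'
from chk import *
for n in("wrist","scene","top"):
    w=bot.camera(n); d=bot.cut_out(w,"lid")
    if d: print(n,d[0]["confidence"],d[0]["box"],[fit(w,d[0]["region"],[522,231,a,z],0) for a in(-31,-20) for z in(110,)])
    if n=="wrist": np.savez("w9.npz",**{k:w[k] for k in["mtx","origin","orientation","frame"]})
w=dict(np.load("w9.npz")); gr=cv2.cvtColor(w["frame"],cv2.COLOR_RGB2GRAY).astype(np.float32)
G=np.hypot(cv2.Sobel(gr,5,1,0),cv2.Sobel(gr,5,0,1)); G=np.minimum(G,150)
samp=lambda P:cv2.remap(G,P[:,0].astype(np.float32)[None],P[:,1].astype(np.float32)[None],1).mean()
best=[]
for z in np.arange(.106,.122,.001):
  b=max((samp(proj(w,[x,y,z+.005]+.042*ci)),x,y) for x in np.arange(.518,.527,.0005) for y in np.arange(.227,.236,.0005)); best.append((round(b[0],1),round(z,4),round(b[1],4),round(b[2],4)))
print(sorted(best)[::-1][:6])
x,y=.5225,.2313
sc=[]
for z in(.110,):
  for az in np.arange(-45,0,1):
    a=np.radians(az);g=np.array([np.cos(a),np.sin(a),0]);h=np.array([-g[1],g[0],0]);t=np.linspace(-.032,.032,60)[:,None]
    for dx in np.arange(-3,3.1,.5)*1e-3:
      sc.append((sum(samp(proj(w,np.array([x,y,z+.045])+dx*h+t*g+s*.007*h)) for s in(-1,1)),az,dx))
print(sorted(sc)[::-1][:5])
E
```

```text
wrist 0.81 [260.7, 160.4, 381.4, 296.4] [(array([522.35, 231.91, -22.86, 103.05]), np.float64(-0.985335940277284)), (array([522.33, 231.9 , -23.81, 102.87]), np.float64(-0.9870037386505252))]
scene 0.68 [399.6, 189.6, 445.8, 236.8] [(array([522.84, 231.09, -23.34, 109.88]), np.float64(-0.9463276836158192)), (array([523.85, 230.66, -22.43, 109.98]), np.float64(-0.9483734087694484))]
top 0.77 [228.1, 231.9, 251.3, 264.9] [(array([ 578.29,  341.12,  382.02, -812.36]), np.float64(-0.5767543859649122)), (array([ 578.29,  341.12,  393.02, -812.36]), np.float64(-0.5767543859649122))]
[(np.float32(126.2), np.float64(0.106), np.float64(0.5215), np.float64(0.2325)), (np.float32(124.6), np.float64(0.107), np.float64(0.5215), np.float64(0.2325)), (np.float32(122.1), np.float64(0.108), np.float64(0.5215), np.float64(0.233)), (np.float32(117.0), np.float64(0.109), np.float64(0.521), np.float64(0.233)), (np.float32(115.0), np.float64(0.11), np.float64(0.5195), np.float64(0.2335)), (np.float32(113.6), np.float64(0.111), np.float64(0.519), np.float64(0.2335))]
[(np.float32(207.32378), np.int64(-24), np.float64(0.0015)), (np.float32(206.53137), np.int64(-23), np.float64(0.0015)), (np.float32(201.95096), np.int64(-23), np.float64(0.0005)), (np.float32(200.81516), np.int64(-25), np.float64(0.001)), (np.float32(200.28575), np.int64(-24), np.float64(0.001))]
```

The scene fit puts the lid origin at 0.110 m, which is home, with the bar at −23.5°, so the fingers slipped about 7° at the end stop. I'll regrip aligned and confirm there is no forward travel left.

```bash
python3 -m inch '[[[-1,40,0],[0,-0.13,0],40],[[-1,75,0],[0,-0.13,0],40],[[-1,100,0],[0,-0.13,0],40],[[-1,109,0],[0,-0.13,0],40],[[-1,109,0],[0,-0.13,0],40],[[-1,109,0],[0,-0.13,0],0],[[-1,109,0],[0,-0.13,0],0],[[-1,109,0],[0,-0.13,0],0],[[-1,109,0],[0,-0.13,0],0],[[-1,109,0],[0,-0.13,0],0]]' 90
python3 -c "
from h import *
t,r,s=tcp();print(s['wrist_force'],s['torque'],s['tcp_rot'])"
python3 -m inch '[[[0,0,0],[0,0.03,0],0],[[0,0,0],[0,0.06,0],0],[[0,0,0],[0,0.06,0],0]]'
python3 -c "
from h import *
t,r,s=tcp();print(s['wrist_force'],s['torque'],s['tcp_rot'])"
```

```text
time: 21.3
ee_pos: [0.5234, 0.231, 0.123]
tcp_rot: [-90.5, -0.5, 66.3]
wrist_force: [0.9, 4.0, 5.8]
opening: 0.0131
[0.91716196 4.03371256 5.81718496] [ 0.3462677  -0.02184693  0.14634757] [-90.47692232  -0.46529504  66.33833031]
time: 21.6
ee_pos: [0.5234, 0.231, 0.1231]
tcp_rot: [-90.5, -0.5, 62.9]
wrist_force: [1.1, 0.3, -1.6]
opening: 0.0129
[ 1.06366419  0.29219828 -1.56710878] [-0.33540699 -0.02988693  2.04278321] [-90.46049516  -0.47657781  62.90751852]
```

Torque jumped to 2 N·m within 3°, so it is at the stop. I'll release, retreat and do the final check.

```bash
python3 -m inch '[[[0,0,0],[0,0,0],40],[[0,0,0],[0,0,0],40],[[0,0,0],[0,0,0],40],[[0,0,0],[0,0,0],40],[[0,-30,0],[0,0,0],40],[[0,-70,0],[0,0,0],40],[[0,-115,0],[0,0,0],40],[[0,-160,0],[0,0,0],40],[[0,-160,0],[0,0,0],40],[[0,-160,0],[0,0,0],40]]'
python3 - <<'E'
from chk import *
w=bot.camera("scene"); d=bot.cut_out(w,"lid"); print(d[0]["confidence"],fit(w,d[0]["region"],[522,231,-24,114],0))
for k in ["amber","jar","beaker","carton","vial","pot","block"]:
    r=bot.search_frame(w,k); print(k,r and np.round(r[0]["box"]))
# edge method on dropped-state picture for comparison
for fn in("w7.npz","w9.npz"):
    w=dict(np.load(fn)); gr=cv2.cvtColor(w["frame"],cv2.COLOR_RGB2GRAY).astype(np.float32)
    G=np.minimum(np.hypot(cv2.Sobel(gr,5,1,0),cv2.Sobel(gr,5,0,1)),150)
    samp=lambda P:cv2.remap(G,P[:,0].astype(np.float32)[None],P[:,1].astype(np.float32)[None],1).mean()
    print(fn,sorted([(max(samp(proj(w,[x,y,z+.005]+.042*ci)) for x in np.arange(.518,.527,.0005) for y in np.arange(.227,.236,.0005)).round(1),round(z,4)) for z in np.arange(.100,.124,.001)])[::-1][:4])
E
```

```text
time: 22.6
ee_pos: [0.5221, 0.2306, 0.2842]
tcp_rot: [-90.5, -0.6, 62.9]
wrist_force: [0.0, -0.4, -1.4]
opening: 0.0401
0.97 (array([523.93, 230.67, -17.57, 112.56]), np.float64(-0.8913509649749821))
amber [196. 262. 238. 314.]
jar [279. 258. 317. 312.]
beaker [197. 260. 238. 315.]
carton [309. 196. 338. 241.]
vial [475. 221. 500. 259.]
pot [145. 202. 169. 235.]
block [478. 282. 537. 331.]
w7.npz [(np.float32(128.2), np.float64(0.111)), (np.float32(127.7), np.float64(0.112)), (np.float32(127.6), np.float64(0.113)), (np.float32(127.4), np.float64(0.114))]
w9.npz [(np.float32(127.5), np.float64(0.105)), (np.float32(127.1), np.float64(0.104)), (np.float32(126.2), np.float64(0.106)), (np.float32(124.9), np.float64(0.103))]
```

```bash
python3 -c "
from workcell import bot
print(bot.job_done())"
```

```text
the job is handed in; nothing more can be done
None
```

The lid is on the reservoir, screwed home and released, and I handed the job in at about 23 s of the 61 s allowed.

- **Placing:** I took the lid from its stand by the bar, set it level on the neck and let go. It made no contact until about 7 mm above the rim, so the pins dropped straight into the thread starts. The wrist image after release confirmed that height.
- **Backward turn:** I took the bar again from above and turned back 8°. It moved freely and stayed at the same height. There was no drop left to wait for.
- **Screwing on:** I turned forward about 100° in total. The lid came down about 7 mm, then stopped against rising torque, and the fingers slipped about 7° on the bar. I regripped it aligned; torque reached 2 N·m within about 3° with no further descent. I then let go and backed the gripper off well above the lid.

**Final checks:**
- **Lid height:** The scene camera put the lid origin at 0.110 m (home) after the first release. The same fit after the last release was poorer and read 0.1126 m. The wrist camera read about 5 mm low in absolute terms, but it showed a 6–9 mm drop from the dropped-in height, which agrees with fully home.
- **Bystanders:** The jar, beaker, carton, vial, pot and block were found where they started, to within a few pixels. The detector's last "amber" box was really the beaker, so I did not confirm the amber bottle again; no contact with it was felt.
- **Picture limit:** I had used all 12 pictures before the lid was fully screwed on. The final state was checked by numbers only, not by eye.

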